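Lock the whetstone in its holder with a tapped wedge

ROBOT

A 6-joint arm with a two-finger parallel gripper is mounted at the origin on a cart in front of the work surface, level with it; the furniture and walls round the work are solid. World frame = base frame: x ahead of the robot, y to its left, z up, the work surface at z = 0. Lengths are in m, angles in rad, forces in N, time in s.
With the tool pointing down it reaches from about 0.375 to 0.925 m from the base axis. Payload 5.7 kg.
Tool frame: the origin (TCP) lies midway between the tips of the shut fingers; the grasp point (between the pads) lies 19 mm behind it; z points along the fingers, y is the line along which they close (so a half turn about z gives the same grasp; the last joint's range is limited). The gripper opens to 88 mm and grips with 3 to 60 N. Pads are 20 mm wide; open, the fingers measure 115 mm over their backs; the gripper's body (75 mm by 178 mm) begins 61 mm behind the grasp point.
Start: joints at [1.224, 0.359, 1.51, -0, 1.272, -0.115], TCP at [0.138, 0.584, 0.223] pointing down, gripper open.
Joint ranges: [-2.97, 2.97], [-1.01, 2.36], [0.21, 2.38], [-0.96, 4.11], [0.2, 2.71], [-2.98, 2.98]. Speed limits (rad/s): [2.39, 2.39, 3.14, 3.14, 3.14, 3.14].

INTERFACE

Orientations are given as a unit quaternion [x, y, z, w].
In Python, from bench import move_ptp, servo_line, goto_joints, move_gripper, sleep, inverse_kinematics, capture, PlanningError, close_job, spot_in, silhouettes, current_clock, current_joint_pos, current_qvel, current_joint_torque, current_position, current_orientation, current_force, current_torque, current_finger_gap, current_grip_force gives the robot as it stands. Calls block until the motion is done:
- move_ptp(position, orientation): joint-space move of the TCP to a pose.
- servo_line(position, orientation=None, rate=0.15, contact_N=None): straight line of the TCP; orientation=None keeps the orientation; rate is the mean speed in m/s. With contact_N (N) it stops when the force on the tool has changed by that much, and returns True; else False.
- goto_joints(angles): joint-space move.
- move_gripper(opening): finger opening in m; the grip force is fixed at half the most; returns when the fingers have stopped.
- sleep(seconds).
- inverse_kinematics(position, orientation): joint angles nearest the present ones, or None.
- capture(name): name is "scene" or "top" or "wrist"; returns a dict with "image" (384x512x3 uint8, blue, green, red), "range_z" (384x512 float32, m along the optical axis (not along the pixel's ray), 0 where there is no reading), "intrinsics" (3x3 intrinsics, pixels), "R" (3x3) and "t" (3): a world point X has camera coordinates R X + t. Camera axes: x right, y down, z forward; pixel columns grow to the right and rows downward; lengths in m; the calibration is good to about 2 mm. The wrist camera is an equidistant fisheye: a pixel r from the principal point sees the ray r / f radians off the axis. A picture is of the moment at which its call begins.
A pose or a line that the arm cannot do raises PlanningError and nothing moves.
- close_job(): hands the job in; it is judged then, once.
Trained networks look in the newest picture that a camera, given by its name, has taken for a name from the list of things; names that differ only in an ending like _2 or _b are one class to them, and where a whole thing is asked for, a point or a joint stands for the part that bears it (a point fixed in the world has none). Each returns a list of dicts, best first, with "conf" (0 to 1); they miss things now and then, are a little off and sometimes report something else, mostly with a low value. They report only what shows in the picture. A call takes as long as a camera call.
- spot_in(camera, query): "xy" ([column, row] in pixels, amid what is visible of it).
- silhouettes(camera, query): "region" (384x512 bool, what is visible of it) and "xy" ([column, row] in pixels, amid what is visible of it).
Readings, each from a call of its own:
- current_clock(): time.
- current_joint_pos(): joint angles.
- current_qvel(): joint speeds.
- current_joint_torque(): joint torques, N m.
- current_position(): TCP position.
- current_orientation(): TCP orientation.
- current_force(): force on the tool from outside, world axes, zero at the start.
- current_torque(): the same for the moment, N m.
- current_finger_gap(): finger opening in m.
- current_grip_force(): force on a finger pad.
Only numpy, scipy, OpenCV 4.12 (cv2) and the standard library are available. Lean on these libraries where they do the work, as an engineer would, in place of code of your own. Each camera call takes 0.05 s, during which the arm holds its last target. There are 200 camera calls.

TASK

Lock the loose whetstone in its wooden holder. Start the wedge by hand, thin end first, in the gap between the stone and the slanted cleat and let go of it; then take the mallet and tap the wedge's thick end with separate light taps (hard blows split it) until a tap moves it forward no more and it grips the stone fast against the end stop. Leave the wedge in, lay the mallet down on the table clear of the holder, and leave the other things where they are.

Things in the scene. Friction and masses are not known exactly. Their poses are not given: they have to be found in the camera images.
- holder: wooden stone holder, fixed: board x -53 to 45, y -112 to 112, z 0 to 20 mm. The stone lies along y on the board between 7 mm high rails; behind it, at the -y end, a screwed-on end stop, set some mm differently each time. The wedge is driven along +x at the +y end, between stone and a 20 mm high cleat whose slanted face runs from x -42, y 89 to x 42, y 78.1 mm
- slot_mouth (a point): where the wedge goes in: on the holder's -x edge (x -53, y 77.5, z 20 mm in the holder's frame), on the board's top, about the middle of the 18 to 27 mm wide gap there, which narrows by 0.13 mm per mm towards +x; same axes as the holder
- whetstone: whetstone 50 (x) x 150 (y) x 24 mm high, 0.3 kg, lying loose on the board with 0.5 to 3 mm of play to the end stop; origin under its centre, axes as the holder's. Its +y end is square and faces the wedge; about 5 N on the wedge slides it back to the stop, after which the wedge binds
- wedge: loose hardwood wedge lying on the table, 150 mm long (x), 20 mm high, 0.06 kg: 29.5 mm thick (y) at the butt, x -75, and 10 mm at the thin end, x +75. Origin under its middle; the -y side is straight (y -9.9 mm) and goes to the stone, the +y side slants like the cleat. It balances 87 mm from the thin end: tips out if let go less far in. Home, 12 to 52 mm stand out; it holds by friction
- wedge_tip (a point): point on the wedge's thin end face, at x 75, y 0, z 10 mm in the wedge's frame: on the edge of the slanted side (the 10 mm thick end reaches from here to y -9.9 mm, the straight side)
- wedge_butt (a point): middle of the wedge's thick end face (29.5 x 20 mm), y 4.9 mm, 10 mm above its underside: the place to tap, along the wedge's +x
- mallet: small wooden mallet lying on the table, 0.22 kg: the head is a cylinder 45 mm across and 68 mm long along x with a flat striking face at each end; the handle, 18 mm across, runs from the head along +y to y 98 mm. Origin midway along it, on the table. Blows over 30 N split the wedge; a tap of 10 to 15 N that moves it by less than 1 mm shows that it is home
- mallet_head (a point): centre of the mallet head (x 0, y -76, z 22.5 mm in the mallet's frame); the faces lie 34 mm to either side along the mallet's x
- mallet_grip (a point): place to grip the mallet: on the handle's axis, 43 mm from the head's centre along the mallet's +y, 19.5 mm above the table when it lies; the fingers close along the mallet's x
- beeswax: bystander: wax cake 38 x 52 x 20 mm, near the table's right edge; origin under its centre
- awl: bystander: awl with a wooden handle, 130 mm long, lying near the vise; origin under its centre
- paste_jar: bystander: glazed jar with a cork lid, 62 mm across, 68 mm high; origin under its centre
- ferrule: bystander: small wooden sleeve standing upright, 18 mm across, 38 mm high; origin under its centre
- blank_0: bystander: bamboo stick 172 mm long, 11 mm thick, at the front of the table; origin under its centre
- blank_1: bystander: bamboo stick 165 mm long, 11 mm thick, beside the other; origin under its centre

How it is judged:
By the outcome, as a careful person would: the job done as asked, in the order asked, and still so for the second after the job is handed in, with the robot touching nothing.
It also fails if it takes over 69 s, if anything falls off the work surface, if the arm or the gripper's body presses on something with over 40 N, if the wrist force passes 120 N, or if a joint passes its speed limit or range.

## Working session

There is one attempt and no reset: what is moved stays moved. The work goes in short steps, each a Python script; the robot and the scene stay as the last script left them, time stands still between calls to the robot, and variables do not carry over. Pictures are saved under pics/ and viewed, at most 10 in all, crops included, and the job is handed in when it is done.

```bash
mkdir -p pics; ls; python3 - <<'E'
from bench import *
import cv2,numpy as np
a=capture("top"); b=capture("scene")
cv2.imwrite("pics/top0.png",a["image"]); cv2.imwrite("pics/scene0.png",b["image"])
for c in (a,b): print(c["intrinsics"].round(1).tolist(),c["R"].round(3).tolist(),c["t"].round(3).tolist())
print(current_clock(),current_position(),current_orientation(),current_finger_gap())
E
```

```text
pics
[[398.4, 0.0, 255.3], [0.0, 398.4, 194.8], [0.0, 0.0, 1.0]] [[-0.02, -0.999, 0.032], [-0.993, 0.016, -0.116], [0.115, -0.034, -0.993]] [0.239, 0.483, 1.017]
[[367.3, 0.0, 256.9], [0.0, 367.3, 186.7], [0.0, 0.0, 1.0]] [[0.719, -0.694, -0.017], [-0.466, -0.465, -0.753], [0.515, 0.549, -0.658]] [-0.169, 0.397, 0.5]
0.1 [0.13763721 0.58335787 0.22190641] [ 1.15629660e-01  9.93292051e-01 -8.07157877e-04 -1.75728270e-04] 0.0879033083453237
```

View pics/top0.png

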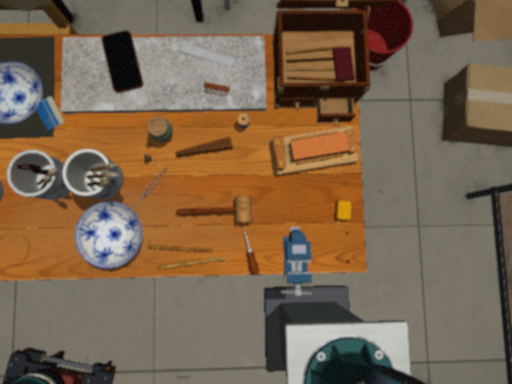

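View pics/scene0.png

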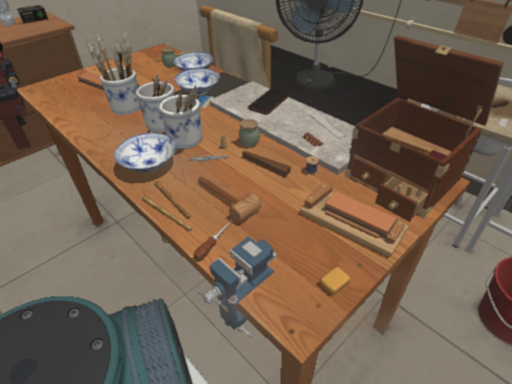

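The top view shows the holder at about (313,150) with its cleat end on the left at (280,155), the wedge at (204,148) with its butt to the right, and the mallet head at (243,210) with its handle to the left. The ferrule is at (243,120) and the awl at (251,255). The scene view agrees.

```bash
cat > h.py <<'E'
from bench import *
import numpy as np, cv2
def pts(c, mask):
    K=c["intrinsics"]; v,u=np.nonzero(mask & (c["range_z"]>0)); z=c["range_z"][v,u]
    return unproj(c,np.c_[u,v],z)
def unproj(c,uv,z,fish=False):
    K=c["intrinsics"]; q=(np.asarray(uv,float)-K[:2,2])/[K[0,0],K[1,1]]
    if fish:
        r=np.linalg.norm(q,axis=1)+1e-9; q=q*(np.tan(r)/r)[:,None]
    P=np.c_[q,np.ones(len(q))]*np.asarray(z)[:,None]
    return (P-c["t"])@c["R"]
E
python3 - <<'E'
from h import *
c=capture("top")
for n in ["holder","whetstone","wedge","mallet","ferrule","awl","paste_jar","beeswax","blank_0"]:
    for s in silhouettes("top",n)[:2]:
        P=pts(c,s["region"]); zt=np.percentile(P[:,2],90)
        T=P[P[:,2]>zt-0.008]
        r=cv2.minAreaRect((T[:,:2]*1000).astype(np.float32))
        print(n,round(s["conf"],2),np.round(s["xy"]),len(P),"z",P[:,2].min().round(3),zt.round(3),"rect",np.round(r[0],1),np.round(r[1],1),round(r[2],1))
        if n in("wedge","mallet","holder"): print(cv2.boxPoints(r).round().tolist())
P=pts(c,np.ones((384,512),bool)); D=P.reshape(-1,3)
s=(D[:,0]>.66)&(D[:,2]>.05)&(abs(D[:,1])<.3); print("chest",D[s].min(0),D[s].max(0))
E
```

```text
holder 0.59 [303. 159.] 1691 z -0.001 0.041 rect [611.5  74.5] [ 84.5 208.3] 9.1
[[553.0, 171.0], [586.0, -35.0], [670.0, -22.0], [637.0, 184.0]]
whetstone 0.92 [319. 148.] 1214 z 0.017 0.047 rect [613.2  59.5] [ 50.5 150.1] 9.3
wedge 0.95 [210. 146.] 516 z -0.002 0.023 rect [621.5 365. ] [ 28.2 149.5] 8.0
[[597.0, 437.0], [618.0, 289.0], [646.0, 293.0], [625.0, 441.0]]
mallet 0.84 [236. 206.] 925 z -0.004 0.044 rect [451.8 262.7] [67.  38.2] 0.9
[[418.0, 281.0], [419.0, 243.0], [486.0, 244.0], [485.0, 282.0]]
mallet 0.21 [179. 249.] 275 z -0.003 0.013 rect [353.4 429.1] [163.6   9.6] 85.5
[[342.0, 348.0], [352.0, 347.0], [365.0, 510.0], [355.0, 511.0]]
ferrule 0.52 [146. 155.] 52 z 0.0 0.038 rect [592.9 512.6] [11.2 10.8] 3.6
paste_jar 0.78 [158. 130.] 524 z -0.002 0.071 rect [663.3 477.5] [50.9 50.1] 87.0
paste_jar 0.5 [318. 146.] 1193 z 0.017 0.047 rect [613.2  59.5] [ 50.5 150.1] 9.3
beeswax 0.59 [344. 209.] 284 z 0.006 0.023 rect [445.1  -2.5] [38.1 50.5] 86.5
blank_0 0.8 [190. 261.] 261 z -0.004 0.013 rect [316.4 398.1] [ 10.  169.5] 7.3
blank_0 0.8 [177. 251.] 298 z -0.003 0.012 rect [353.8 429. ] [163.6  10.7] 85.3
chest [ 0.66429366 -0.0433359   0.05006061] [0.92054116 0.17802454 0.34738102]
```

```bash
cat >> h.py <<'E'
def down(deg):  # tool pointing down, closing line at angle deg in the world xy-plane
    a=np.radians((deg+90)/2); return np.array([np.cos(a),np.sin(a),0,0])
E
python3 - <<'E'
from h import *
move_ptp([0.56,0.24,0.26],down(8))
c=capture("wrist"); cv2.imwrite("pics/w1.png",c["image"]); np.save("w1.npy",c,allow_pickle=True)
print(current_clock(),current_joint_pos().round(2),c["intrinsics"].round(1).tolist(),(-c["R"].T@c["t"]).round(3),c["R"].round(2).tolist())
E
```

```text
2.6167 [0.29 0.34 1.44 0.   1.36 0.15] [[297.3, 0.0, 250.0], [0.0, 297.3, 192.6], [0.0, 0.0, 1.0]] [0.549 0.319 0.423] [[0.99, 0.14, 0.0], [0.13, -0.95, 0.29], [0.04, -0.28, -0.96]]
```

View pics/w1.png

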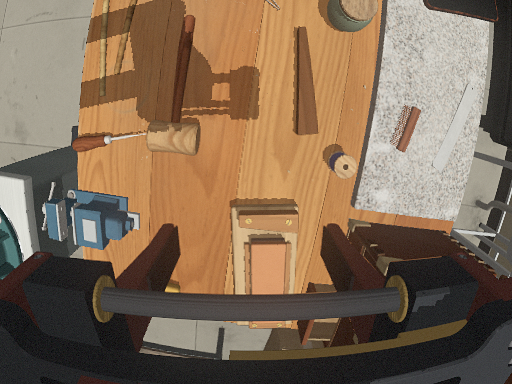

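The wrist view (up is +y, right is +x) shows the wedge from its thin end at (302,28) to its butt at (307,133). The mallet head is at (174,138), the cleat at (267,220) with the gap at about row 236, the stone at (268,270), and the chest corner at about (350,222).

```bash
python3 - <<'E'
from h import *
c=np.load("w1.npy",allow_pickle=True).item()
v,u=np.mgrid[0:384,0:512]; P=unproj(c,np.c_[u.ravel(),v.ravel()],c["range_z"].ravel(),True).reshape(384,512,3)
P[c["range_z"]<=0]=np.nan
# table check
print("table z",np.nanmedian(P[60:90,210:280,2]).round(4))
m=silhouettes("wrist","wedge")[0]["region"]; W=P[m]; W=W[W[:,2]>.012][:,:2]
r=cv2.minAreaRect((W*1000).astype(np.float32)); print("wedge",r,np.nanpercentile(P[m][:,2],90),m.sum())
# profile along world y
for y in np.arange(.29,.445,.02):
    s=W[abs(W[:,1]-y)<.004]; print(round(y,3),(s[:,0].min()*1e3).round(1),(s[:,0].max()*1e3).round(1)) if len(s) else None
print("wedge y range",W[:,1].min(),W[:,1].max())
m=silhouettes("wrist","mallet")[0]["region"]; M=P[m]
H=M[M[:,2]>.032]; print("head",cv2.minAreaRect((H[:,:2]*1000).astype(np.float32)),np.nanmax(M[:,2]))
h=M[(M[:,2]>.010)&(M[:,1]>.31)]; l=np.polyfit(h[:,1],h[:,0],1); print("handle dx/dy",l[0],"x at .3",np.polyval(l,.3),"y max",M[:,1].max())
# holder frame approx: yaw 9.2, origin guess
a=np.radians(9.2); X=np.array([np.cos(a),np.sin(a)]);Y=np.array([-np.sin(a),np.cos(a)]); O=np.array([.612,.0745])
Q=P[:,:,:2]-O; hx=Q@X; hy=Q@Y; z=P[:,:,2]
for x in (-45,-30,-15,0,15,30):
    s=(abs(hx*1e3-x)<2)&(hy>.05)&(hy<.135); o=np.argsort(hy[s]); print(x," ".join(f"{a*1e3:.0f}:{b*1e3:.0f}" for a,b in zip(hy[s][o],z[s][o])))
for y in (100,60): 
    s=(abs(hy*1e3-y)<2)&(abs(hx)<.12); o=np.argsort(hx[s]); print("y",y," ".join(f"{a*1e3:.0f}:{b*1e3:.0f}" for a,b in zip(hx[s][o],z[s][o])))
s=(z>.03)&(P[:,:,0]>.64)&(P[:,:,1]>.08)&(P[:,:,1]<.25)&(hx>.05); print("obstacles",[ (round(y,3),P[:,:,0][s&(abs(P[:,:,1]-y)<.01)].min().round(3) if (s&(abs(P[:,:,1]-y)<.01)).any() else None) for y in np.arange(.1,.25,.02)])
E
```

```text
table z 0.0007
wedge ((619.8578491210938, 368.04937744140625), (28.367082595825195, 151.23492431640625), 8.654744148254395) 0.02182623552276012 1871
0.29 617.0 632.7
0.31 614.5 643.2
0.33 612.1 638.3
0.35 609.3 632.2
0.37 606.2 626.5
0.39 603.1 620.5
0.41 601.4 616.5
0.43 598.7 611.0
wedge y range 0.29127767836351803 0.4423018293190539
head ((450.9388122558594, 265.35302734375), (68.43900299072266, 41.01853942871094), 1.409758448600769) 0.04698259275607409
handle dx/dy -0.01401832984089109 x at .3 0.45111534841221473 y max nan
-45 51:20 51:20 51:21 53:21 53:22 53:22 54:20 54:21 55:22 55:20 55:20 56:22 57:20 58:21 58:21 59:20 59:20 59:20 60:20 61:21 61:22 62:20 62:20 63:21 64:20 64:20 64:21 65:19 66:21 66:21 67:20 67:20 68:21 69:20 69:21 69:21 71:21 71:21 71:21 72:20 72:20 72:21 73:19 73:19 74:20 75:20 76:21 77:20 77:20 78:19 79:21 80:21 81:22 82:20 82:21 83:20 84:22 85:19 85:20 87:21 87:21 87:22 88:20 89:21 89:21 90:20 90:21 91:20 92:21 93:20 93:21 94:20 95:20 95:19 96:21 97:19 97:20 99:20 99:20 101:21 101:21 102:20 102:20 104:21 104:21 105:22 105:28 105:20 105:20 106:21 107:20 107:2
[... 11197 characters left out ...]
21 33:20 35:20 35:19 36:20 36:20 37:21 38:20 38:21 39:20 39:21 39:20 41:20 41:20 42:22 42:20 42:19 44:17 44:17 48:1 48:0 50:1 50:-1 51:-0 52:-0 53:0 53:0 54:1 55:1 56:-0 56:-1 56:-0 58:1 58:-0 58:0 59:0 60:-1 61:0 61:-1 63:0 63:0 63:-0 64:1 64:-0 66:0 67:2 68:0 68:-1 69:1 69:0 69:-1 71:1 71:0 71:-1 72:-0 72:-0 74:0 74:-1 75:1 76:0 77:0 77:-0 79:1 80:2 80:1 81:-1 82:2 82:1 82:1 83:2 84:1 85:0 86:-1 87:-0 87:-1 118:1
obstacles [(np.float64(0.1), None), (np.float64(0.12), np.float64(0.837)), (np.float64(0.14), np.float64(0.725)), (np.float64(0.16), np.float64(0.722)), (np.float64(0.18), np.float64(0.722)), (np.float64(0.2), None), (np.float64(0.22), None), (np.float64(0.24), np.float64(0.676))]
```

```bash
python3 - <<'E'
from h import *
from scipy.optimize import minimize
c=np.load("w1.npy",allow_pickle=True).item()
m=silhouettes("wrist","wedge")[0]["region"]; v,u=np.nonzero(m)
P=unproj(c,np.c_[u,v],c["range_z"][v,u],True); print(len(P))
P=P[P[:,2]>.016]; 
S=2; o=np.array([540,260])
img=np.zeros((400,400),np.uint8)
q=((P[:,:2]*1000-o)*S).round().astype(int); img[q[:,1],q[:,0]]=1
img=cv2.morphologyEx(img,cv2.MORPH_CLOSE,np.ones((7,7),np.uint8))
def poly(p,f):
    a=np.radians(p[2]); R=np.array([[np.cos(a),-np.sin(a)],[np.sin(a),np.cos(a)]])
    L=np.array([[-75,-9.9*f],[75,-9.9*f],[75,0],[-75,19.6*f]]); 
    if f<0: L=np.array([[-75,9.9],[75,9.9],[75,0],[-75,-19.6]])
    return L@R.T+p[:2]
def cost(p,f):
    k=np.zeros_like(img); cv2.fillPoly(k,[np.round((poly(p,f)-o)*S*16).astype(np.int32)],1,shift=4)
    return 1-(k&img).sum()/(k|img).sum()
for f,y in((1,105),(-1,97.5)):
    b=min((minimize(cost,[620+d,367,y],args=(f,),method="Nelder-Mead",options=dict(initial_simplex=[[620+d,367,y],[624+d,367,y],[620+d,371,y],[620+d,367,y+3]])) for d in (-6,-3,0,3)),key=lambda r:r.fun)
    print(f,b.x.round(1),b.fun.round(3))
E
```

```text
1871
1 [616.8 367.2 105. ] 0.062
-1 [617.  366.9  97.9] 0.06
```

```bash
cat >> h.py <<'E'
def rot(deg): a=np.radians(deg); return np.array([[np.cos(a),-np.sin(a)],[np.sin(a),np.cos(a)]])
PSI=8.8; OH=np.array([.612,.0745])-.0022*rot(9.2)[:,1]
def hw(x,y,z): return np.r_[OH+rot(PSI)@[x/1e3,y/1e3],z/1e3]   # holder mm -> world
YAW=PSI-90   # closing line across the slot
E
python3 - <<'E'
from h import *
g=np.array([.6168,.3672])+rot(105)@[-.045,.0033]
q=down(15)
move_ptp([*g,.06],q); servo_line([*g,.0025],rate=.1,contact_N=8)
print(current_position(),current_force())
move_gripper(.0); print("gap",current_finger_gap(),current_grip_force())
servo_line([*g,.09],rate=.2)
# in front of the mouth: tip 15 mm before the board edge
p=hw(-68-120,75.4+3.5,23+40)
move_ptp(p,down(YAW))
print(current_position()-p,current_joint_pos().round(2),current_finger_gap(),current_clock())
c=capture("wrist"); cv2.imwrite("pics/w2.png",c["image"]); np.save("w2.npy",c,allow_pickle=True)
t=capture("top"); cv2.imwrite("pics/t2.png",cv2.resize(t["image"][80:240,170:390],None,fx=3,fy=3))
E
```

```text
[6.23862821e-01 3.22031560e-01 5.19347595e-04] [-0.96020733 -0.50150829  6.32773071]
gap 0.0263497591172536 30.30483721056953
[ 0.00064868  0.00019193 -0.0003112 ] [0.13 0.36 2.04 0.   0.75 1.54] 0.02625857987290887 7.1667
```

View pics/w2.png

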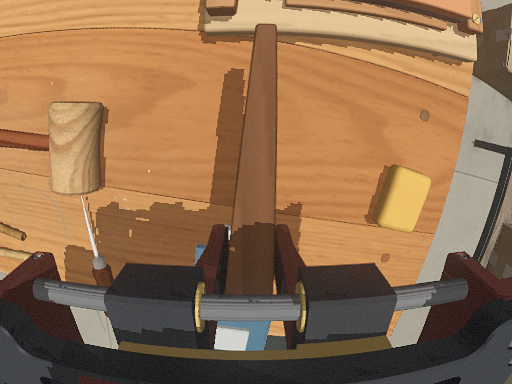

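The wrist view shows the wedge held level, straight side to the right (vertical edge from (276,26) to (275,260)) and slanted side to the left. Its thin end at (265,25) points at the holder's near edge, with the cleat corner at (220,5).

```bash
python3 - <<'E'
from h import *
c=np.load("w2.npy",allow_pickle=True).item()
v,u=np.mgrid[0:384,0:512]; P=unproj(c,np.c_[u.ravel(),v.ravel()],c["range_z"].ravel(),True).reshape(384,512,3)
H=np.dstack([(P[:,:,:2]-OH)@rot(PSI)*1e3,P[:,:,2]*1e3]); H[c["range_z"]<=0]=np.nan
for r in (28,40,80,120,160,200):
    s=(H[r,:,2]>55)&(np.abs(H[r,:,1]-78)<30); w=H[r,s]; print(r,"x",np.median(w[:,0]).round(1),"y",w[:,1].min().round(1),w[:,1].max().round(1),"z",np.median(w[:,2]).round(1))
s=(H[:,:,2]>55)&(np.abs(H[:,:,1]-78)<30); print("tip x",H[s][:,0].max())
# board edge, cleat, in this view
s=(H[:,:,2]>15)&(H[:,:,2]<25)&(H[:,:,0]>-70)&(H[:,:,1]<100)&(H[:,:,1]>0)
print("board edge x",np.percentile(H[s][:,0],1))
s=(H[:,:,2]>35)&(H[:,:,2]<48)&(H[:,:,0]>-70)&(H[:,:,1]>50); print("cleat pts",s.sum(), H[s].min(0) if s.any() else"",H[s].max(0) if s.any() else "")
E
```

```text
28 x -69.3 y 66.4 76.4 z 82.8
40 x -75.5 y 66.5 77.4 z 83.2
80 x -95.2 y 66.5 79.2 z 83.3
120 x -114.4 y 66.4 81.6 z 82.8
160 x -133.9 y 66.0 84.1 z 82.9
200 x -154.2 y 66.1 87.4 z 83.2
tip x -66.12965449328472
board edge x -54.664769937697535
cleat pts 320 [-44.21156375  87.5501595   35.02243642] [-37.77317502 107.16883554  43.06995688]
```

View pics/t2.png

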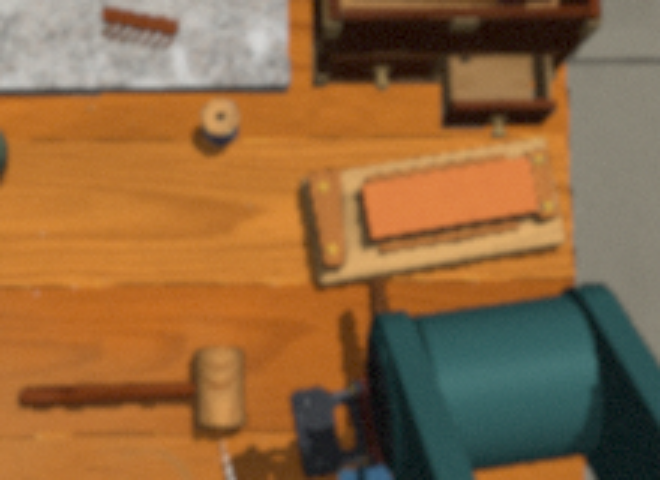

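The enlarged top view shows the wedge's tip at (378,290) lined up with the slot between the cleat at (330,220) and the stone at (450,200). The other things are unmoved.

```bash
python3 - <<'E'
from h import *
y=78.4
servo_line(hw(-188,y,22.3),rate=.1)
h=servo_line(hw(-73,y,22.3),rate=.07,contact_N=5); print(h,((current_position()[:2]-OH)@rot(PSI)*1e3).round(1),current_position()[2],current_force().round(1))
h=servo_line(current_position()-[0,0,.0022],rate=.02,contact_N=3); print(h,current_position()[2],current_force().round(1),current_finger_gap())
move_gripper(.06); print(current_force().round(1))
servo_line(current_position()+[0,0,.14],rate=.25)
print(current_clock())
c=capture("wrist"); cv2.imwrite("pics/w3.png",c["image"]); np.save("w3.npy",c,allow_pickle=True)
E
```

```text
False [-73.5  78.4] 0.022263747821980366 [-0.5  0.4 -0.1]
True 0.020060205800450693 [-0.4 -0.8  4. ] 0.02595156768662317
[-0.   0.5  0.3]
11.2417
```

View pics/w3.png

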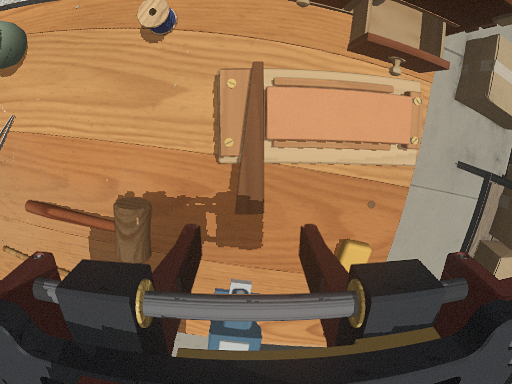

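The view shows the wedge lying in the slot between cleat and stone, tip at (258,65), butt at (250,210), resting on the board. The mallet lies at (132,230) and the vise shows at (235,320).

```bash
python3 - <<'E'
from h import *
c=np.load("w3.npy",allow_pickle=True).item()
v,u=np.mgrid[0:384,0:512]; P=unproj(c,np.c_[u.ravel(),v.ravel()],c["range_z"].ravel(),True).reshape(384,512,3); P[c["range_z"]<=0]=np.nan
H=np.dstack([(P[:,:,:2]-OH)@rot(PSI)*1e3,P[:,:,2]*1e3])
for x in (-100,-95,-85,-75,-65):
    s=(abs(H[:,:,0]-x)<2)&(H[:,:,2]>33)&(abs(H[:,:,1]-78)<25); w=H[s]; print(x,w[:,1].min().round(1) if len(w) else 0,w[:,1].max().round(1) if len(w) else 0,len(w),np.median(w[:,2]).round(1) if len(w) else 0)
s=(H[:,:,2]>33)&(abs(H[:,:,1]-78)<22)&(H[:,:,0]>-130)&(H[:,:,0]<100); print("wedge x",H[s][:,0].min(),H[s][:,0].max())
c=capture("top"); P=pts(c,np.ones((384,512),bool))
for y in np.arange(.04,.28,.03):
    s=(abs(P[:,1]-y)<.015)&(P[:,0]>.26)&(P[:,0]<.43)&(P[:,2]>.008)&(P[:,2]<.15); print(round(y,2),P[s][:,0].max().round(3) if s.any() else None,P[s][:,2].max().round(3) if s.any() else None)
E
```

```text
-100 66.2 93.6 106 40.6
-95 66.3 93.5 101 40.8
-85 66.5 92.4 106 40.7
-75 65.6 91.3 101 40.7
-65 65.7 90.2 104 40.7
wedge x -101.77842264622001 47.49332731521859
0.04 None None
0.07 None None
0.1 0.388 0.084
0.13 0.404 0.084
0.16 0.389 0.083
0.19 None None
0.22 0.324 0.025
0.25 0.429 0.048
0.28 0.43 0.047
```

```bash
python3 - <<'E'
from h import *
g=np.array([.4507,.3084]); q=down(1)
move_ptp([*g,.10],q); servo_line([*g,.0075],rate=.15,contact_N=8)
print(current_position(),current_force().round(1))
move_gripper(0); zg=current_position()[2]; print("gap",current_finger_gap(),current_grip_force())
servo_line([*g,.11],rate=.2)
p=hw(-151,80.8+43,zg*1e3+9.5+85)
move_ptp(p,down(PSI)); print(zg,current_finger_gap(),current_clock(),current_force().round(1))
c=capture("wrist"); cv2.imwrite("pics/w4.png",c["image"]); np.save("w4.npy",c,allow_pickle=True)
m=silhouettes("wrist","mallet"); 
v,u=np.nonzero(m[0]["region"]); P=unproj(c,np.c_[u,v],c["range_z"][v,u],True); H=np.c_[(P[:,:2]-OH)@rot(PSI)*1e3,P[:,2]*1e3]
print(m[0]["conf"],len(H),np.percentile(H,[1,50,99],axis=0).round(1))
s=H[H[:,1]<110]; print("head",np.percentile(s,[1,50,99],axis=0).round(1),cv2.minAreaRect(s[:,:2].astype(np.float32)))
E
```

```text
[0.45141807 0.30840095 0.00803235] [-0.4  0.3  0.4]
gap 0.017834120980257388 29.98734623193741
0.007569432647572 0.01757618873567579 15.1333 [-0.3  0.5 -2.1]
0.69 9669 [[-163.2   70.9  107.8]
 [-150.9  175.9  116.3]
 [-139.6  249.4  137.8]]
head [[-165.1   66.9  109.6]
 [-151.4   84.9  135.7]
 [-137.8  109.5  138. ]] ((-152.5888214111328, 86.76028442382812), (29.516469955444336, 46.755340576171875), 4.130051612854004)
```

View pics/w4.png

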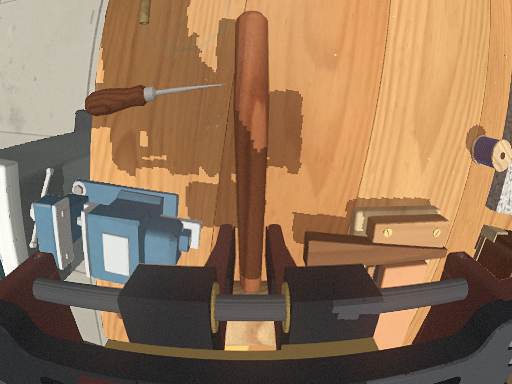

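The view shows the mallet held with its handle straight along +y (252,20) to (252,290). The awl is undisturbed at (150,98), the vise top is at (140,235) left of the handle, and the wedge butt is at (307,247) to the right.

```bash
cat >> h.py <<'E'
ZT=.018
def P_(x): p=hw(x,80.8+43,0); p[2]=ZT; return p   # head centre x (holder mm), at striking height
def hx(): return ((current_position()[:2]-OH)@rot(PSI)*1e3)[0]
def tap(face,N,rate):
    servo_line(P_(face-34),rate=rate,contact_N=None) if N is None else None
    hit=servo_line(P_(face-34),rate=rate,contact_N=N) if N else False
    x=hx()+34; f=current_force(); servo_line(P_(x-34-12),rate=.08)
    print("face",x.round(2),"hit",hit,"F",f.round(1),"y",((current_position()[:2]-OH)@rot(PSI)*1e3)[1].round(1),round(current_clock(),1),flush=True); return x,hit
E
python3 - <<'E'
from h import *
servo_line(P_(-153),rate=.12,contact_N=10); print(current_position(),current_force().round(1))
for f in (-94,-86,-79,-73,-67):
    x,h=tap(f,7,.04)
    if h: break
E
```

```text
[0.44268999 0.1716423  0.01834341] [ 0.1  1.3 -1.2]
face -94.26 hit False F [ 0.5 -0.9 -2.6] y 123.8 17.2
face -86.0 hit False F [-0.6 -0.4 -2.4] y 123.8 18.1
face -78.76 hit False F [ 0.3  0.5 -1.8] y 123.8 19.0
face -72.52 hit False F [ 0.9  0.  -2.2] y 123.8 19.9
face -71.24 hit True F [ 0.2 -0.2 -2.4] y 123.8 20.6
```

```bash
python3 - <<'E'
from h import *
for N in (7,7,9,9,11):
    x,h=tap(-58,N,.03)
c=capture("wrist"); np.save("w5.npy",c,allow_pickle=True)
v,u=np.mgrid[0:384,0:512]; P=unproj(c,np.c_[u.ravel(),v.ravel()],c["range_z"].ravel(),True).reshape(384,512,3); P[c["range_z"]<=0]=np.nan
H=np.dstack([(P[:,:,:2]-OH)@rot(PSI)*1e3,P[:,:,2]*1e3])
s=(H[:,:,2]>33)&(H[:,:,2]<50)&(abs(H[:,:,1]-84)<5)&(H[:,:,0]<-50)&(H[:,:,0]>-115); print("butt x",np.percentile(H[s][:,0],[0,1,5]),s.sum())
cv2.imwrite("pics/w5.png",c["image"])
E
```

```text
face -71.33 hit True F [-0.  -0.3 -2.9] y 123.8 21.4
face -71.4 hit True F [ 0.1  0.3 -2.1] y 123.8 22.3
face -71.47 hit True F [ 0.1  0.  -2.5] y 123.8 23.1
face -71.63 hit True F [-0.  -0.2 -3. ] y 123.8 24.0
face -71.79 hit True F [-0.9 -0.2 -2.2] y 123.8 24.9Traceback (most recent call last):
  File "<stdin>", line 7, in <module>
    return _quantile_unchecked(
        a, q, axis, out, overwrite_input, method, keepdims, weights)
    return _ureduce(a,
                    func=_quantile_ureduce_func,
    ...<5 lines>...
                    overwrite_input=overwrite_input,
                    method=method)
    r = func(a, **kwargs)
    result = _quantile(arr,
                       quantiles=q,
    ...<2 lines>...
                       out=out,
                       weights=wgt)
    slices_having_nans = np.isnan(arr[-1, ...])
                                  ~~~^^^^^^^^^
IndexError: index -1 is out of bounds for axis 0 with size 0
```

```bash
python3 - <<'E'
from h import *
for N,r in ((12,.012),(13,.05),(13,.012)):
    x,h=tap(-58,N,r)
print(current_position(),current_torque().round(2))
E
```

```text
face -72.06 hit True F [-0.5 -0.1 -2.3] y 123.8 26.7
face -71.98 hit True F [-2.1 -0.6 -2.2] y 123.8 27.4
face -72.41 hit True F [-0.7 -0.6 -2.2] y 123.8 29.2
[0.47591958 0.17646578 0.0180134 ] [-0.04 -0.04 -0.03]
```

```bash
python3 - <<'E'
from h import *
p=P_(-153); servo_line(p,rate=.15); p[2]+=.10; servo_line(p,rate=.25)
c=capture("wrist"); np.save("w5.npy",c,allow_pickle=True)
cv2.imwrite("pics/w5.png",c["image"])
v,u=np.mgrid[0:384,0:512]
for n in("w4.npy","w5.npy","w3.npy"):
    c=np.load(n,allow_pickle=True).item(); P=unproj(c,np.c_[u.ravel(),v.ravel()],c["range_z"].ravel(),True).reshape(384,512,3); P[c["range_z"]<=0]=np.nan
    H=np.dstack([(P[:,:,:2]-OH)@rot(PSI)*1e3,P[:,:,2]*1e3])
    s=(H[:,:,2]>33)&(H[:,:,2]<50)&(abs(H[:,:,1]-82)<8)&(H[:,:,0]<-45)&(H[:,:,0]>-115); print(n,"butt x",H[s][:,0].min().round(1) if s.any() else None,s.sum())
    s=(H[:,:,2]>33)&(H[:,:,2]<50)&(abs(H[:,:,1]-70)<12)&(H[:,:,0]<110)&(H[:,:,0]>30); print("tip x",H[s][:,0].max().round(1) if s.any() else None)
    h=(H[:,:,2]>100)&(H[:,:,2]<145)&(H[:,:,1]>170)&(H[:,:,1]<260)&(abs(H[:,:,0]+150)<30)
    if h.sum()>50: print("handle dx/dy",np.polyfit(H[h][:,1],H[h][:,0],1).round(3),"dz/dy",np.polyfit(H[h][:,1],H[h][:,2],1).round(3))
    if n=="w3.npy":
        for x in (-15,0,15):
            k=(abs(H[:,:,0]-x)<2)&(H[:,:,1]<-70)&(H[:,:,1]>-125); o=np.argsort(H[k][:,1]); print(x," ".join(f"{a:.0f}:{b:.0f}" for a,b in H[k][o][:,1:]))
print(current_clock())
E
```

```text
w4.npy butt x -103.1 1062
tip x 48.3
handle dx/dy [ 7.00000e-03 -1.52056e+02] dz/dy [-7.20000e-02  1.29002e+02]
w5.npy butt x -71.3 466
tip x 79.0
handle dx/dy [ 8.0000e-03 -1.5085e+02] dz/dy [-6.70000e-02  1.45149e+02]
w3.npy butt x -101.8 879
tip x 47.5
-15 -105:36 -104:36 -104:36 -103:36 -103:37 -103:36 -103:35 -102:37 -101:38 -101:36 -101:36 -101:36 -101:37 -100:36 -100:37 -99:37 -99:35 -98:38 -98:36 -98:37 -96:37 -96:37 -96:37 -96:36 -95:37 -95:37 -95:36 -94:36 -94:37 -94:37 -93:36 -93:36 -93:37 -92:38 -92:36 -92:36 -91:37 -91:38 -90:37 -90:37 -90:37 -86:43 -85:43 -85:44 -84:43 -84:46 -83:44 -83:44 -81:46 -81:46 -81:46 -81:44 -81:45 -81:45 -80:45 -80:43 -80:44 -79:45 -79:45 -78:45 -78:45 -78:45 -78:45 -78:44 -78:43 -77:45 -76:46 -76:44 -76:44 -75:45 -75:45 -75:44 -75:44 -75:44 -74:45 -74:44 -73:45 -73:45 -73:46 -72:45 -72:45 -72:45 -72:45 -71:44 -71:44 -71:44 -70:46
0 -104:36 -104:36 -104:36 -103:37 -103:36 -102:36 -102:36 -102:37 -101:36 -101:36 -101:37 -100:38 -100:36 -100:36 -99:36 -99:37 -98:37 -98:37 -98:37 -98:38 -97:36 -96:38 -96:38 -96:36 -96:37 -95:37 -95:35 -95:36 -95:
[... 427 characters left out ...]
44 -70:44 -70:44
15 -105:35 -104:36 -104:36 -104:35 -103:37 -103:36 -102:37 -102:37 -102:35 -102:36 -101:37 -101:37 -100:36 -100:36 -100:35 -100:37 -99:37 -99:36 -98:37 -98:37 -98:35 -97:37 -96:38 -96:36 -96:36 -95:38 -95:37 -94:37 -94:38 -94:38 -93:36 -93:37 -93:37 -93:37 -92:36 -92:36 -92:37 -92:37 -91:35 -91:36 -91:36 -91:37 -85:44 -85:44 -84:45 -84:45 -84:44 -84:44 -83:45 -83:46 -83:44 -83:44 -82:44 -82:44 -82:44 -81:44 -81:45 -81:45 -81:43 -80:44 -80:44 -79:45 -79:44 -79:45 -78:45 -78:45 -78:44 -77:45 -77:45 -77:43 -77:46 -76:44 -76:45 -76:45 -75:44 -75:44 -75:45 -75:45 -74:44 -74:44 -74:45 -73:45 -73:44 -73:44 -72:45 -72:45 -72:43 -72:44 -72:44 -71:45 -71:44 -71:44 -70:44 -70:45
30.175
```

View pics/w5.png

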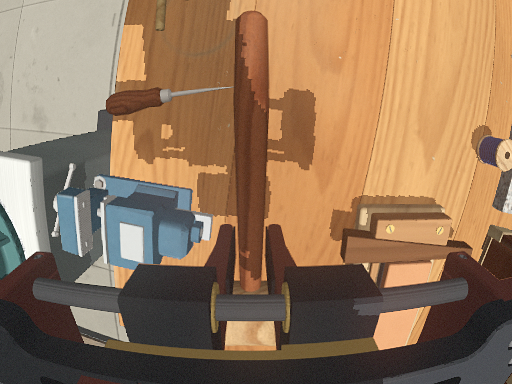

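The view shows the wedge driven in, its butt now near (345,245) and about 18 mm outside the board. The mallet is still straight in the gripper, and the awl at (165,98) and the ferrule at (490,152) are untouched.

```bash
python3 - <<'E'
from h import *
servo_line(P_(-130),rate=.2)
for r in (.025,.025): tap(-58,14,r)
servo_line(P_(-153),rate=.15)
p=P_(-153); p[2]+=.09; servo_line(p,rate=.25)
g=[.4507,.3084]; q=down(1)
move_ptp([*g,.08],q); servo_line([*g,.02],rate=.15)
h=servo_line([*g,.0075],rate=.03,contact_N=4); print("down",h,current_position(),current_force().round(1))
move_gripper(.05); servo_line([*g,.16],rate=.25)
p=hw(-73.5,78.4,160); move_ptp(p,down(YAW))
c=capture("wrist"); np.save("w6.npy",c,allow_pickle=True); cv2.imwrite("pics/w6.png",c["image"])
v,u=np.mgrid[0:384,0:512]
for n in("w3.npy","w6.npy"):
    c=np.load(n,allow_pickle=True).item(); P=unproj(c,np.c_[u.ravel(),v.ravel()],c["range_z"].ravel(),True).reshape(384,512,3); P[c["range_z"]<=0]=np.nan
    H=np.dstack([(P[:,:,:2]-OH)@rot(PSI)*1e3,P[:,:,2]*1e3])
    s=(H[:,:,2]>42.5)&(H[:,:,2]<48)&(abs(H[:,:,1])<130)&(abs(H[:,:,0])<60); 
    print(n,"stone",cv2.minAreaRect(H[s][:,:2].astype(np.float32)),"y%",np.percentile(H[s][:,1],[1,50,99]).round(1))
    k=(abs(H[:,:,0])<15); a=k&(H[:,:,2]>42.5)&(H[:,:,1]<-60)&(H[:,:,1]>-130); b=k&(H[:,:,2]>30)&(H[:,:,2]<39)&(H[:,:,1]<-60)&(H[:,:,1]>-130)
    print(" stone -y edge",H[a][:,1].min().round(1)," stop visible edge",np.percentile(H[b][:,1],98).round(1))
    s=(H[:,:,2]>33)&(H[:,:,2]<43)&(abs(H[:,:,1]-82)<8)&(H[:,:,0]<-45)&(H[:,:,0]>-115); print(" butt",H[s][:,0].min().round(1))
print(current_clock())
E
```

```text
face -72.46 hit True F [-1.5 -0.2 -2.7] y 123.8 32.3
face -72.63 hit True F [-1.5  0.4 -1.5] y 123.8 33.4
down True [0.45088086 0.3084849  0.00753572] [0.6 0.4 5.1]
w3.npy stone ((2.787799835205078, -4.7106170654296875), (96.60203552246094, 220.6555633544922), 8.842092514038086) y% [-84.4  -4.2  62.8]
 stone -y edge -86.2  stop visible edge -90.4
 butt -101.8
w6.npy stone ((9.036258697509766, -3.15576171875), (96.27955627441406, 217.9806671142578), 2.5771541595458984) y% [-85.3  -4.7  62.2]
 stone -y edge -87.3  stop visible edge -91.3
 butt -70.0
38.425
```

View pics/w6.png

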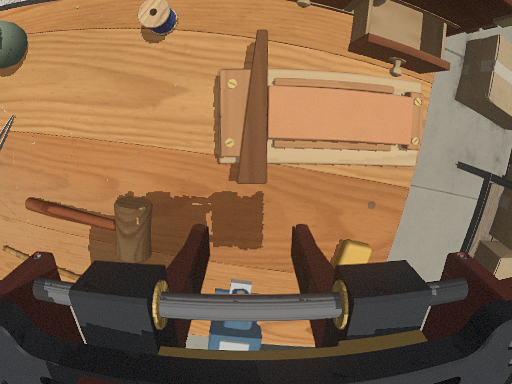

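The final view shows the wedge locked between cleat and stone with its butt at (250,182). The stone, at (340,113), has been pushed about 0.7 mm back to the stop. The mallet is laid down at (130,230), clear of the holder, and the bystanders are unmoved.

```bash
python3 -c "
from bench import *
print(close_job(),current_clock())"
```

```text
the job is handed in; nothing more can be done
the job is handed in; nothing more can be done
```

Job handed in: the wedge is tapped home (about 18 mm standing out; separate taps at up to a 14 N stop threshold moved it no further), the stone has shifted about 0.7 mm towards its stop, and the mallet is back on the table clear of the holder; the clock read about 38 s just before hand-in, and no verdict was returned.

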